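# Seal the vacuum chamber: cross-tighten the lid, then close the vent

### The arm

A 6-joint arm with a two-finger parallel gripper is mounted at the origin on the work surface. World frame = base frame: x ahead of the robot, y to its left, z up, the work surface at z = 0. Lengths are in m, angles in degrees, forces in N, time in s.
With the tool pointing down it reaches from about 0.25 to 0.725 m from the base axis. Payload 9.7 kg.
Tool frame: the origin (TCP) lies at the centre of the arm's flange, where the gripper is bolted on; the fingertips stand bot.tips_ahead ahead of it and the grasp point (between the pads) lies 155 mm ahead of it (bot.tips_ahead is the distance from the TCP to the fingertips, in m); z points along the fingers, y is the line along which they close (so a half turn about z gives the same grasp; the last joint's range is limited). The gripper opens to 85 mm and grips with 20 to 120 N. Pads are 22 mm wide; open, the fingers measure 114 mm over their backs; the gripper's body (76 mm by 85 mm) begins 54 mm behind the grasp point. The pads swing forward as they close: fully open they stand 13 mm farther back than shut.
Start: joints at [-65.317, 4.979, 10.078, 95.1, 0, 90], TCP at [0.23, -0.5, 0.405] pointing down, gripper open.
Joint ranges: [-179.16, 179.16], [-48.56, 103.87], [-65.8, 70.77], [-126.05, 130.52], [-82.76, 87.17], [-180, 180]. Speed limits (degrees/s): [127.2, 127.2, 147.25, 180, 180, 180].

### API

Orientations are given as [roll, pitch, yaw] about the fixed x, y, z axes, in that order (R = Rz(yaw) Ry(pitch) Rx(roll)).
In Python, from workcell import bot gives the robot as it stands.
- The arm moves only by the tool drive_tool, never from a script. Its argument "plan" is a list of rows, each an object of numbers: "dx", "dy", "dz": the shift along the tool's x, y, z in m; "roll": the turn about the tool's z in rad; "hand": the finger opening in m, from 0 to 0.0854. In form: [{"dx": .., "dy": .., "dz": .., "roll": .., "hand": ..}, ...]. A call has 1 to 20 rows; each row is the pose to reach, as a shift and turn from the pose commanded when the call began, along the tool's axes at that moment; what a row does not reach only later rows make up. A row lasts 1/12 s, in which the tool goes at most 41.7 mm and 7.16 degrees, less where a joint would pass 70% of its speed; a pose out of reach is approached as far as the arm can. A call with a gripper value outside its range is refused whole. The fingers move at their own pace and stop on an object; "force" is the grip in N (left out, the last holds). Time passes only in rows, so rows that repeat a pose let the fingers close. It gives the time, the measured TCP pose, the force and the opening at its end, in the units of the state.
- bot.get_obs(): the state, without advancing time (a new reading comes with each control period).
- bot.camera(name): name is "side" or "top" or "wrist"; returns a dict with "frame" (400x640x3 uint8, red, green, blue), "z_map" (400x640 float32, m along the optical axis (not along the pixel's ray), 0 where there is no reading), "mtx" (3x3 intrinsics, pixels), "k1" (the pictures are not rectified: a ray, as slopes to the right and down, at radius r is drawn at 1 + k1 r^2 times it, then the intrinsics apply), "R" (3x3) and "t" (3): a world point X has camera coordinates R X + t. Camera axes: x right, y down, z forward; pixel columns grow to the right and rows downward; lengths in m; the calibration is good to about 2 mm. A picture is of the moment at which its call begins.
- bot.job_done(): hands the job in, once; it reports no verdict.
The state is a dict: "time": time; "q": joint angles; "qd": joint speeds; "joint_efforts": joint torques, N m; "ee_pos": TCP position; "tcp_rot": TCP orientation; "wrist_force": force on the tool from outside, world axes, zero at the start; "torque": the same for the moment, N m; "opening": finger opening in m.
Only numpy, scipy, OpenCV 4.12 (cv2) and the standard library are available. Lean on these libraries where they do the work, as an engineer would, in place of code of your own. Each camera call takes 0.05 s, during which the arm holds its last target. There are 200 camera calls.

### The job

Seal the vacuum chamber's lid evenly: turn its four T-handles clockwise in crisscross order (after the first handle of a round comes the one opposite it, then the other two), in a first round each only as far as its halfway fin and in a second round each on to its stop pin. Then turn the vent collar in the middle clockwise until it clicks home at its closed fin. Leave the things lying about where they are.

Things in the scene. Friction and masses are not known exactly. Their poses are not given: they have to be found in the camera images.
- chamber: Round steel vacuum chamber, fixed, with an aluminium lid 296 mm across, its flat top 100 mm above the table. Origin: centre of its underside, on the table; z up. Four black T-handles on the lid, 100 mm from its centre, at 45 (a), 135 (b), 225 (c) and 315 deg (d) anticlockwise from the chamber's x axis: a is opposite c, b is opposite d. The vent collar stands in the middle.
- handle_a_grip (a point): Middle of the bar of T-handle a, on its turning axis, 45 mm above the lid. The bar is black plastic, 93 mm long, 14 mm thick and 24 mm high (12 mm above and below this point), on a 12 mm stud with a wider foot; fingertips may reach 25 mm below this point. x: along the bar towards its pointed nose (the other end is round); y: across the bar; z: up. It turns with the handle.
- handle_b_grip (a point): Middle of the bar of T-handle b, on its turning axis, 45 mm above the lid. The bar is black plastic, 93 mm long, 14 mm thick and 24 mm high (12 mm above and below this point), on a 12 mm stud with a wider foot; fingertips may reach 25 mm below this point. x: along the bar towards its pointed nose (the other end is round); y: across the bar; z: up. It turns with the handle.
- handle_c_grip (a point): Middle of the bar of T-handle c, on its turning axis, 45 mm above the lid. The bar is black plastic, 93 mm long, 14 mm thick and 24 mm high (12 mm above and below this point), on a 12 mm stud with a wider foot; fingertips may reach 25 mm below this point. x: along the bar towards its pointed nose (the other end is round); y: across the bar; z: up. It turns with the handle.
- handle_d_grip (a point): Middle of the bar of T-handle d, on its turning axis, 45 mm above the lid. The bar is black plastic, 93 mm long, 14 mm thick and 24 mm high (12 mm above and below this point), on a 12 mm stud with a wider foot; fingertips may reach 25 mm below this point. x: along the bar towards its pointed nose (the other end is round); y: across the bar; z: up. It turns with the handle.
- handle_a (a joint): Angle of T-handle a in rad, growing as it is turned clockwise seen from above (tightened). It starts loose, 0 to 0.3. At 0.7 the nose points at the dark upright halfway fin (30 mm high, standing on the lid 57 mm from the handle's axis). At 1.4 the bar meets its stop, a dark upright pin (9 mm thick, 44 mm high) beside the nose: fully tight. Friction 0.12 N m; it stays where it is left.
- handle_b (a joint): Angle of T-handle b in rad, growing as it is turned clockwise seen from above (tightened). It starts loose, 0 to 0.3. At 0.7 the nose points at the dark upright halfway fin (30 mm high, standing on the lid 57 mm from the handle's axis). At 1.4 the bar meets its stop, a dark upright pin (9 mm thick, 44 mm high) beside the nose: fully tight. Friction 0.12 N m; it stays where it is left.
- handle_c (a joint): Angle of T-handle c in rad, growing as it is turned clockwise seen from above (tightened). It starts loose, 0 to 0.3. At 0.7 the nose points at the dark upright halfway fin (30 mm high, standing on the lid 57 mm from the handle's axis). At 1.4 the bar meets its stop, a dark upright pin (9 mm thick, 44 mm high) beside the nose: fully tight. Friction 0.12 N m; it stays where it is left.
- handle_d (a joint): Angle of T-handle d in rad, growing as it is turned clockwise seen from above (tightened). It starts loose, 0 to 0.3. At 0.7 the nose points at the dark upright halfway fin (30 mm high, standing on the lid 57 mm from the handle's axis). At 1.4 the bar meets its stop, a dark upright pin (9 mm thick, 44 mm high) beside the nose: fully tight. Friction 0.12 N m; it stays where it is left.
- vent_grip (a point): Middle of the knurled dark steel vent collar, on its axis at the lid's centre, 44 mm above the lid. A ring 52 mm across and 28 mm high (14 mm above and below this point) round a fixed barrel that ends 18 mm above this point; fingertips may reach 25 mm below it. x: towards its pointer tab, which reaches 44 mm from the axis; z: up. It turns with the collar.
- vent (a joint): Angle of the vent collar in rad, growing clockwise seen from above. 0 is open (as it starts), 1.0 is closed: its end stop, where the tab points at a dark upright fin, 34 mm high, that stands 51 mm from the axis. It turns easily (0.03 N m) up to 0.4, then must be turned over a spring detent (about 0.2 N m, hardest at 0.4 to 0.7), after which the detent pushes it on to 1.0 and keeps it there.
- marker_1: blue felt marker, 140 mm, lying. Bystander, to be left alone. Origin: its underside.
- marker_2: grey and black felt marker, 130 mm, lying. Bystander, to be left alone. Origin: its underside.
- marker_3: brown felt marker, 140 mm, lying. Bystander, to be left alone. Origin: its underside.
- wrench: steel wrench, lying. Bystander, to be left alone. Origin: its underside.
- crayon_box: flat red crayon box 110 x 75 x 18 mm. Bystander, to be left alone. Origin: its underside.
- pencil_case: grey pencil case 180 x 70 x 45 mm. Bystander, to be left alone. Origin: its underside.
- wash_bottle: blue plastic bottle, 72 mm across, 160 mm tall. Bystander, to be left alone. Origin: its underside.
- beaker: open glass beaker, 80 mm across, 100 mm tall. Bystander, to be left alone. Origin: its underside.

How it is judged (in metres and radians):
On the way, in this order (a step that is already met when the one before it is completed fails the run):
1. first round done: all four T-handles are about at their halfway fins (0.5 to 0.9 rad) with the vent still open (value of joint handle_a between 0.5 and 0.9 rad and value of joint handle_b between 0.5 and 0.9 rad and value of joint handle_c between 0.5 and 0.9 rad and value of joint handle_d between 0.5 and 0.9 rad and value of joint vent below 0.3 rad), for 0.1 s.
2. second round done: all four T-handles are at their stops (above 1.3 of 1.4 rad) with the vent still open (value of joint each of handle_a, handle_b, handle_c, handle_d above 1.3 rad and value of joint vent below 0.3 rad), for 0.1 s.
3. the vent collar is clicked home (above 0.93 of 1.0 rad) (value of joint vent above 0.93 rad), for 0.2 s.
At the end, for the whole second after the job is handed in: All four T-handles within 0.1 rad of their stops (above 1.3 rad), the vent collar closed (above 0.93 of 1.0 rad) (value of joint each of handle_a, handle_b, handle_c, handle_d above 1.3 rad and value of joint vent above 0.93 rad); the robot touches nothing.
It fails at once if in the first round two neighbouring handles are turned in (past 0.45 rad) while the other two are not: not crisscross ((value of joint each of handle_a, handle_b above 0.45 rad and value of joint each of handle_c, handle_d below 0.45 rad) or (value of joint each of handle_a, handle_d below 0.45 rad and value of joint each of handle_b, handle_c above 0.45 rad) or (value of joint each of handle_a, handle_b below 0.45 rad and value of joint each of handle_c, handle_d above 0.45 rad) or (value of joint each of handle_a, handle_d above 0.45 rad and value of joint each of handle_b, handle_c below 0.45 rad)).
It fails at once if in the second round two neighbouring handles are turned on (past 1.05 rad) while the other two are not: not crisscross ((value of joint each of handle_a, handle_b above 1.05 rad and value of joint each of handle_c, handle_d below 1.05 rad) or (value of joint each of handle_a, handle_d below 1.05 rad and value of joint each of handle_b, handle_c above 1.05 rad) or (value of joint each of handle_a, handle_b below 1.05 rad and value of joint each of handle_c, handle_d above 1.05 rad) or (value of joint each of handle_a, handle_d above 1.05 rad and value of joint each of handle_b, handle_c below 1.05 rad)).
It fails at once if a handle is turned well past halfway (1.0 rad) while another has not had its first partial turn (0.5 rad) (value of joint any of handle_a, handle_b, handle_c, handle_d above 1 rad and value of joint any of handle_a, handle_b, handle_c, handle_d below 0.5 rad).
It fails at once if the vent is turned (past 0.5 rad) before all handles are tight (value of joint vent above 0.5 rad and value of joint any of handle_a, handle_b, handle_c, handle_d below 1.3 rad).
It fails at once if a bystander is pushed more than 40 mm from its place (distance of any of marker_1, marker_2, marker_3, wrench, crayon_box, pencil_case, wash_bottle, beaker from where it was at the start of the episode above 0.04 m).
It also fails if it takes over 72 s, if anything falls off the work surface, if the arm or the gripper's body presses on something with over 40 N, if the wrist force passes 120 N, or if a joint passes its speed limit or range.

## Working session

There is one attempt and no reset: what is moved stays moved. The work goes in short steps, Python scripts to look and compute and a tool call to move; the robot and the scene stay as the last step left them, time stands still between calls to the robot, and variables do not carry over. Pictures are saved under pics/ and viewed, on a budget of 10 in all, crops included, one or two more only if the job needs it, and the job is handed in when it is done.

Besides the shell and the picture viewer there is one more tool, called after ">>>" as name(argument=value, ...) on one line, values as JSON. drive_tool: Moves the arm, as the interface text tells. Its arguments: {"type":"object","properties":{"plan":{"type":"array","items":{"type":"object","properties":{"dx":{"type":"number"},"dy":{"type":"number"},"dz":{"type":"number"},"roll":{"type":"number"},"hand":{"type":"number"}}}},"force":{"type":"number"}},"required":["plan"]}

```bash
ls; mkdir -p pics; python3 - <<'E'
from workcell import bot
import cv2
print(bot.get_obs(), bot.tips_ahead)
for n in("top","side"):
    c=bot.camera(n); cv2.imwrite(f"pics/{n}0.png",c["frame"][:,:,::-1]); print(n,c["mtx"],c["k1"],c["R"],c["t"])
E
```

```text
pics
{'time': 0.0, 'q': array([-6.53161197e+01,  5.01137879e+00,  1.00329400e+01,  9.50973785e+01,
        4.58485255e-04,  8.99997122e+01]), 'qd': array([-0.14081016, -0.08069563,  0.03672747,  0.00189853, -0.03001361,
        0.10917466]), 'joint_efforts': array([-4.02603895e-03, -5.20380700e+01,  4.64813805e+01,  1.58782478e-02,
       -8.11869518e-05,  1.99789940e-05]), 'ee_pos': array([ 0.22969025, -0.4997506 ,  0.40396666]), 'tcp_rot': array([-1.79924183e+02, -4.58865666e-04,  2.46841674e+01]), 'wrist_force': array([0.11319748, 0.58444844, 0.38631911]), 'torque': array([-0.02980708,  0.02776543,  0.0524389 ]), 'opening': 0.08507162343793102} 0.1734
top [[410.05620811   0.         321.97683083]
 [  0.         410.05620811 202.73377192]
 [  0.           0.           1.        ]] -0.03554218943673519 [[-0.02086564 -0.99946237  0.02529036]
 [-0.99337503  0.01786604 -0.11352028]
 [ 0.11300741 -0.02749149 -0.99321374]] [4.75575929e-04 6.38918632e-01 1.15552566e+00]
side [[449.80529442   0.         325.19245404]
 [  0.         449.80529442 198.9437628 ]
 [  0.           0.           1.        ]] -0.03698297425196512 [[-0.93777781 -0.34701796  0.01230098]
 [-0.18213245  0.46141407 -0.86828845]
 [ 0.29563584 -0.81650205 -0.49590711]] [0.5643064  0.21530557 1.45694258]
```

View pics/top0.png

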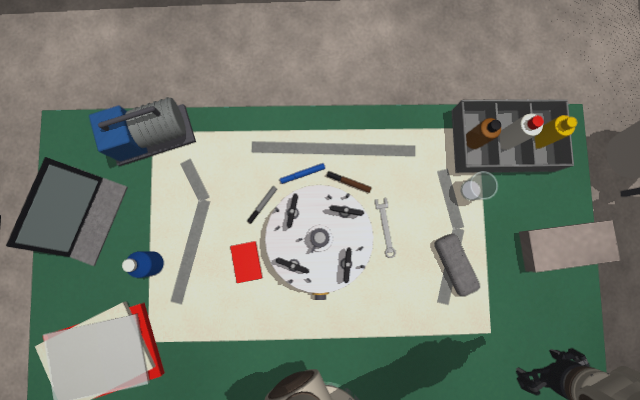

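View pics/side0.png

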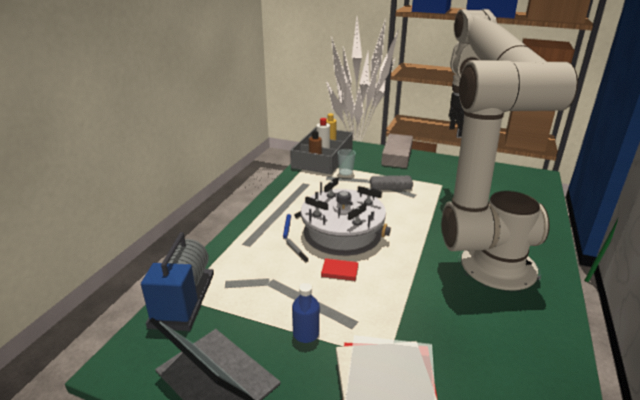

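Top: lid centre about (318,239), handles at (291,210), (346,211), (292,265), (347,265), collar (318,238). I'll make a rectified map at bar-top height and fit the lid circle.

```bash
cat > h.py <<'E'
from workcell import bot
import numpy as np, cv2
def dist(c): return np.array([c["k1"],0,0,0,0.])
def proj(c,X):
    return cv2.projectPoints(np.asarray(X,float).reshape(-1,1,3),cv2.Rodrigues(c["R"])[0],c["t"],c["mtx"],dist(c))[0][:,0]
def cloud(c):
    v,u=np.mgrid[:400,:640]; uv=np.stack([u,v],-1).reshape(-1,1,2).astype(float)
    n=cv2.undistortPoints(uv,c["mtx"],dist(c))[:,0]; z=c["z_map"].reshape(-1)
    P=(np.c_[n*z[:,None],z]-c["t"])@c["R"]; P[z==0]=np.nan
    return P.reshape(400,640,3)
def ortho(c,cx,cy,z,half=.16,s=.0005):
    # map: up = +x world, left = +y world
    n=int(2*half/s); i,j=np.mgrid[:n,:n]
    X=np.stack([cx+half-i*s,cy+half-j*s,np.full(i.shape,z)],-1)
    p=proj(c,X).reshape(n,n,2).astype(np.float32)
    return cv2.remap(c["frame"][:,:,::-1],p,None,cv2.INTER_CUBIC)
E
python3 - <<'E'
from h import *
c=bot.camera("top"); P=cloud(c)
roi=np.zeros((400,640),bool); roi[175:305,250:385]=1
m=roi&(abs(P[...,2]-.1)<.006)
pts=P[m][:,:2].astype(np.float32); print(len(pts),np.median(P[m][:,2]))
print(cv2.minEnclosingCircle(pts), (np.percentile(pts,.5,0)+np.percentile(pts,99.5,0))/2)
m=roi&(P[...,2]>.128)&(P[...,2]<.175)
n,l,st,ce=cv2.connectedComponentsWithStats(m.astype(np.uint8))
for k in range(1,n):
    if st[k,4]>20:
        q=P[l==k]; print(st[k,4],q.mean(0).round(4),cv2.minAreaRect(q[:,:2].astype(np.float32)*1000))
(cx,cy),_=cv2.minEnclosingCircle(pts)
cv2.imwrite("pics/o.png",ortho(c,cx,cy,.157,.15))
E
```

```text
7452 0.09949476772115373
((0.5357738733291626, 0.0011931936023756862), 0.1478266566991806) [5.3570199e-01 2.8233975e-04]
195 [0.6077 0.0713 0.1554] ((607.8561401367188, 71.82823181152344), (13.983484268188477, 90.99761962890625), 77.37419891357422)
206 [ 0.6056 -0.071   0.1547] ((606.6927490234375, -70.18707275390625), (92.44605255126953, 14.457425117492676), 78.68741607666016)
320 [0.5339 0.0025 0.1579] ((528.3419799804688, 2.4484920501708984), (49.2347297668457, 62.2177619934082), 88.11669921875)
207 [ 0.4632 -0.0687  0.1553] ((464.064697265625, -69.53826141357422), (14.118986129760742, 90.24415588378906), 83.29756927490234)
188 [0.4661 0.0721 0.1556] ((465.6149597167969, 71.67774963378906), (87.6474380493164, 14.597187042236328), 67.49813842773438)
```

View pics/o.png

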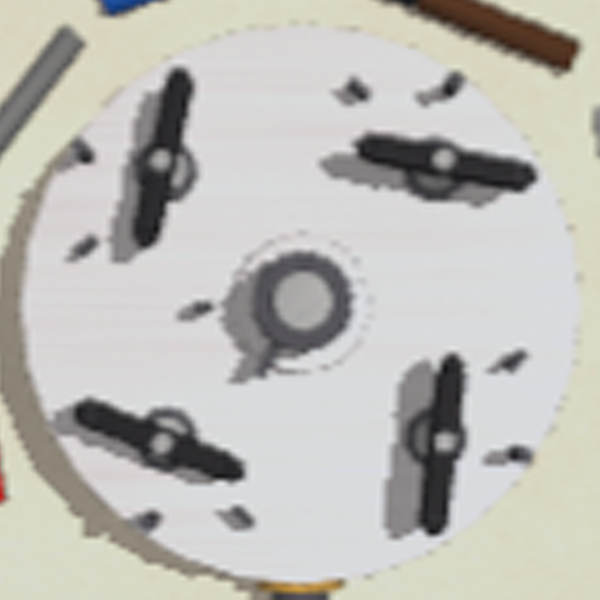

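>>> drive_tool(plan=[{"dx": 0.4865,"dy": -0.3259,"dz": -0.03,"roll": -2.53,"hand": 0.045},{"dx": 0.4865,"dy": -0.3259,"dz": -0.03,"roll": -2.53,"hand": 0.045},{"dx": 0.4865,"dy": -0.3259,"dz": -0.03,"roll": -2.53,"hand": 0.045},{"dx": 0.4865,"dy": -0.3259,"dz": -0.03,"roll": -2.53,"hand": 0.045},{"dx": 0.4865,"dy": -0.3259,"dz": -0.03,"roll": -2.53,"hand": 0.045},{"dx": 0.4865,"dy": -0.3259,"dz": -0.03,"roll": -2.53,"hand": 0.045},{"dx": 0.4865,"dy": -0.3259,"dz": -0.03,"roll": -2.53,"hand": 0.045},{"dx": 0.4865,"dy": -0.3259,"dz": -0.03,"roll": -2.53,"hand": 0.045},{"dx": 0.4865,"dy": -0.3259,"dz": -0.03,"roll": -2.53,"hand": 0.045},{"dx": 0.4865,"dy": -0.3259,"dz": -0.03,"roll": -2.53,"hand": 0.045},{"dx": 0.4865,"dy": -0.3259,"dz": -0.03,"roll": -2.53,"hand": 0.045},{"dx": 0.4865,"dy": -0.3259,"dz": -0.03,"roll": -2.53,"hand": 0.045},{"dx": 0.4865,"dy": -0.3259,"dz": -0.03,"roll": -2.53,"hand": 0.045},{"dx": 0.4865,"dy": -0.3259,"dz": -0.03,"roll": -2.53,"hand": 0.045},{"dx": 0.4865,"dy": -0.3259,"dz": -0.03,"roll": -2.53,"hand": 0.045},{"dx": 0.4865,"dy": -0.3259,"dz": -0.03,"roll": -2.53,"hand": 0.045},{"dx": 0.4865,"dy": -0.3259,"dz": -0.03,"roll": -2.53,"hand": 0.045},{"dx": 0.4865,"dy": -0.3259,"dz": -0.03,"roll": -2.53,"hand": 0.045},{"dx": 0.4865,"dy": -0.3259,"dz": -0.03,"roll": -2.53,"hand": 0.045},{"dx": 0.4865,"dy": -0.3259,"dz": -0.03,"roll": -2.53,"hand": 0.045}], force=50)

```text
time: 1.82
ee_pos: [0.5357, -0.0004, 0.4343]
tcp_rot: [-180.0, -0.0, 168.3]
wrist_force: [0.3, -0.3, 0.0]
opening: 0.0451
```

```bash
python3 - <<'E'
from h import *
o=bot.get_obs(); print(o["time"],o["q"].round(1),o["ee_pos"],o["tcp_rot"],o["opening"])
c=bot.camera("wrist"); P=cloud(c); np.savez("w0.npz",**{k:np.asarray(v) for k,v in c.items()})
m=(P[...,2]>.128)&(P[...,2]<.175)
n,l,st,ce=cv2.connectedComponentsWithStats(m.astype(np.uint8))
for k in range(1,n):
    if st[k,4]>60:
        q=P[l==k]; print(st[k,:],q.mean(0).round(4),cv2.minAreaRect(q[:,:2].astype(np.float32)*1000))
cv2.imwrite("pics/w0.png",ortho(c,.5355,-.0005,.13,.15))
print(-c["R"].T@c["t"])
E
```

```text
1.8167 [-0.   3.8 12.1 98.4  0.  11.7] [ 5.35682603e-01 -3.59413170e-04  4.34341610e-01] [-1.79993056e+02 -3.85285984e-02  1.68288047e+02] 0.045056421443613374
[392   0  18  15 204] [0.4252 0.0767 0.1404] ((424.7259216308594, 77.3728256225586), (8.571553230285645, 6.987551689147949), 58.50153732299805)
[321  18  18  17 122] [0.4259 0.0298 0.1299] ((425.824462890625, 29.894290924072266), (12.329811096191406, 4.586015224456787), 43.925235748291016)
[ 174   41   49  142 3916] [ 0.4618 -0.068   0.1536] ((464.9884948730469, -70.63285827636719), (15.252225875854492, 92.81319427490234), 82.83328247070312)
[ 335   51  140   43 3272] [0.467  0.071  0.1558] ((466.4494934082031, 71.1877212524414), (91.7266845703125, 14.054561614990234), 68.38202667236328)
[135 111  22  13 237] [ 0.4588 -0.1113  0.1399] ((458.7214050292969, -112.5235366821289), (8.314300537109375, 8.566117286682129), 27.43941879272461)
[ 284  133   73   97 4365] [0.5322 0.0017 0.1571] ((530.5939331054688, -0.10581398010253906), (64.34129333496094, 51.80036163330078), 1.800274133682251)
[377 167  15  11 113] [0.5347 0.0506 0.1331
[... 634 characters left out ...]
62), (9.921693801879883, 8.237663269042969), 67.81340789794922)
[189 278  26  24 205] [ 0.5942 -0.1092  0.1467] ((594.7666015625, -109.26725006103516), (5.597408294677734, 16.22235107421875), 18.45484733581543)
[ 261  278   48   29 1215] [ 0.6098 -0.0434  0.1514] ((612.2689819335938, -43.979862213134766), (36.59891891479492, 14.760581970214844), 79.01051330566406)
[305 309  14  10  70] [ 0.6474 -0.0299  0.1296] ((647.391357421875, -29.82491683959961), (12.219613075256348, 4.9104180335998535), 45.47116470336914)
[252 320  13  20 165] [ 0.6475 -0.0765  0.1388] ((649.0330810546875, -77.12655639648438), (7.493557453155518, 9.027324676513672), 63.33210754394531)
[0.46748419 0.01275313 0.40344593]
```

View pics/w0.png

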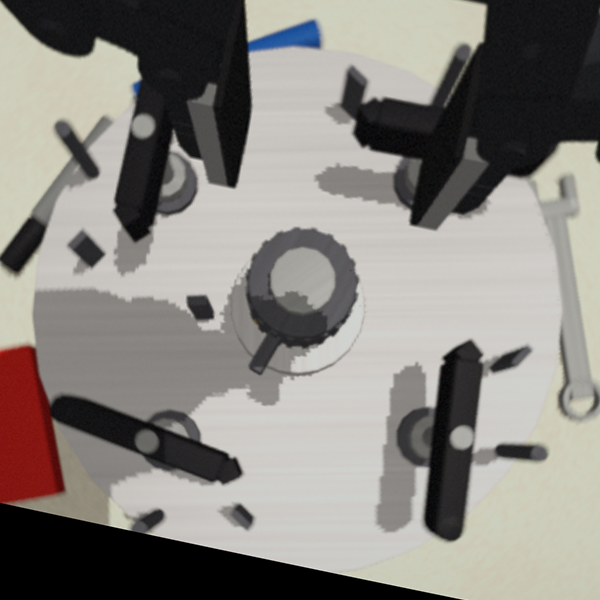

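The wrist view gives, in the 0.5 mm/px map: collar (302,285), its tab (265,360), vent fin (200,307), halfway fins (85,248), (355,95), (510,358), (238,517), all with depth. Chamber centre ≈ (0.5367, 0), yaw ≈ 0. Bars need about 32, 37, 34 and 23° (UL, BR, UR, BL). Starting with UL.

>>> drive_tool(plan=[{"dx": -0.0556,"dy": 0.0842,"dz": 0.03,"roll": 0.02,"hand": 0.035},{"dx": -0.0556,"dy": 0.0842,"dz": 0.05,"roll": 0.02,"hand": 0.035},{"dx": -0.0556,"dy": 0.0842,"dz": 0.06,"roll": 0.02,"hand": 0.035},{"dx": -0.0556,"dy": 0.0842,"dz": 0.07,"roll": 0.02,"hand": 0.035},{"dx": -0.0556,"dy": 0.0842,"dz": 0.08,"roll": 0.02,"hand": 0.035},{"dx": -0.0556,"dy": 0.0842,"dz": 0.1,"roll": 0.02,"hand": 0.035},{"dx": -0.0556,"dy": 0.0842,"dz": 0.115,"roll": 0.02,"hand": 0.035},{"dx": -0.0556,"dy": 0.0842,"dz": 0.128,"roll": 0.02,"hand": 0.035},{"dx": -0.0556,"dy": 0.0842,"dz": 0.128,"roll": 0.02,"hand": 0.035},{"dx": -0.0556,"dy": 0.0842,"dz": 0.128,"roll": 0.02,"hand": 0.0},{"dx": -0.0556,"dy": 0.0842,"dz": 0.128,"roll": 0.02,"hand": 0.0},{"dx": -0.0556,"dy": 0.0842,"dz": 0.128,"roll": 0.02,"hand": 0.0},{"dx": -0.0556,"dy": 0.0842,"dz": 0.128,"roll": 0.02,"hand": 0.0},{"dx": -0.0556,"dy": 0.0842,"dz": 0.128,"roll": 0.02,"hand": 0.0}], force=50)

```text
time: 3.03
ee_pos: [0.6078, 0.0713, 0.308]
tcp_rot: [179.8, 0.1, 166.8]
wrist_force: [1.0, 9.3, -2.1]
opening: 0.0124
```

```bash
python3 - <<'E'
import numpy as np
H=dict(UL=(.6074,.0707),BR=(.466,-.0707),UR=(.6074,-.0707),BL=(.466,.0707))
seq=[("UL",167,135),("BR",173,135),("UR",259,225),("BL",248.4,225),("UR",225,185),("BL",225,185),("UL",135,95),("BR",135,95)]
for (a,_,y0),(b,y1,_) in zip(seq,seq[1:]):
    d=np.subtract(H[b],H[a]); y=np.radians(y0)
    print(a,b,"from yaw",y0,"dx %.4f dy %.4f roll %.3f"%(d@[np.cos(y),np.sin(y)],d@[np.sin(y),-np.cos(y)],np.radians(y0-y1)))
E
```

```text
UL BR from yaw 135 dx 0.0000 dy -0.2000 roll -0.663
BR UR from yaw 135 dx -0.1000 dy 0.1000 roll -2.164
UR BL from yaw 225 dx 0.0000 dy 0.2000 roll -0.408
BL UR from yaw 225 dx -0.0000 dy -0.2000 roll 0.000
UR BL from yaw 185 dx 0.1285 dy 0.1532 roll -0.698
BL UL from yaw 185 dx -0.1409 dy -0.0123 roll 0.873
UL BR from yaw 95 dx -0.1285 dy -0.1532 roll -0.698
```

>>> drive_tool(plan=[{"roll": 0.08,"hand": 0},{"roll": 0.16,"hand": 0},{"roll": 0.24,"hand": 0},{"roll": 0.32,"hand": 0},{"roll": 0.4,"hand": 0},{"roll": 0.48,"hand": 0},{"roll": 0.56,"hand": 0},{"roll": 0.56,"hand": 0},{"roll": 0.56,"hand": 0},{"roll": 0.56,"hand": 0.035},{"roll": 0.56,"hand": 0.035},{"roll": 0.56,"hand": 0.035},{"roll": 0.56,"dz": -0.035,"hand": 0.035},{"roll": 0.56,"dz": -0.07,"hand": 0.035},{"roll": 0.56,"dz": -0.07,"hand": 0.035}], force=50)

```text
invalid input at $.plan[0]: expected keys dx, dy, dz, roll, hand
```

```bash
cat >> h.py <<'E'
def look(name):
    c=bot.camera(name); P=cloud(c)
    for k,(x,y) in dict(UL=(.6074,.0707),BR=(.466,-.0707),UR=(.6074,-.0707),BL=(.466,.0707)).items():
        m=(P[...,2]>.148)&(P[...,2]<.163)&(np.hypot(P[...,0]-x,P[...,1]-y)<.052)
        if m.sum()<40: print(k,"few"); continue
        q=P[m][:,:2]; (cx,cy),(w,h),a=cv2.minAreaRect(q.astype(np.float32)*1000)
        print(k,m.sum(),round(cx),round(cy),round(w),round(h),"axis",round((a if w>h else a+90)%180,1))
    return c
E
python3 - <<'E'
from h import *
look("top")
E
```

```text
UL few
BR 195 464 -70 14 90 axis 173.1
UR 190 607 -71 91 15 axis 79.3
BL few
```

>>> drive_tool(plan=[{"dx": 0,"dy": 0,"dz": 0,"roll": 0.08,"hand": 0},{"dx": 0,"dy": 0,"dz": 0,"roll": 0.16,"hand": 0},{"dx": 0,"dy": 0,"dz": 0,"roll": 0.24,"hand": 0},{"dx": 0,"dy": 0,"dz": 0,"roll": 0.32,"hand": 0},{"dx": 0,"dy": 0,"dz": 0,"roll": 0.4,"hand": 0},{"dx": 0,"dy": 0,"dz": 0,"roll": 0.48,"hand": 0},{"dx": 0,"dy": 0,"dz": 0,"roll": 0.56,"hand": 0},{"dx": 0,"dy": 0,"dz": 0,"roll": 0.56,"hand": 0},{"dx": 0,"dy": 0,"dz": 0,"roll": 0.56,"hand": 0},{"dx": 0,"dy": 0,"dz": 0,"roll": 0.56,"hand": 0.035},{"dx": 0,"dy": 0,"dz": 0,"roll": 0.56,"hand": 0.035},{"dx": 0,"dy": 0,"dz": 0,"roll": 0.56,"hand": 0.035},{"dx": 0,"dy": 0,"dz": -0.035,"roll": 0.56,"hand": 0.035},{"dx": 0,"dy": 0,"dz": -0.07,"roll": 0.56,"hand": 0.035},{"dx": 0,"dy": 0,"dz": -0.07,"roll": 0.56,"hand": 0.035}], force=50)

```text
time: 4.33
ee_pos: [0.6076, 0.07, 0.3844]
tcp_rot: [179.6, 0.3, 134.7]
wrist_force: [2.1, 0.6, 1.1]
opening: 0.0351
```

```bash
python3 - <<'E'
from h import *
look("top");look("side")
E
```

```text
UL few
BR 194 464 -70 14 90 axis 172.8
UR 188 606 -71 91 14 axis 79.4
BL few
UL 78 605 74 17 90 axis 134.8
BR 93 463 -68 18 92 axis 173.0
UR 73 605 -66 92 17 axis 77.2
BL 97 465 76 90 16 axis 70.0
```

UL sits at 135°, pointing at its fin. On to BR.

>>> drive_tool(plan=[{"dx": 0,"dy": -0.2,"dz": 0,"roll": -0.66,"hand": 0.035},{"dx": 0,"dy": -0.2,"dz": 0,"roll": -0.66,"hand": 0.035},{"dx": 0,"dy": -0.2,"dz": 0,"roll": -0.66,"hand": 0.035},{"dx": 0,"dy": -0.2,"dz": 0,"roll": -0.66,"hand": 0.035},{"dx": 0,"dy": -0.2,"dz": 0,"roll": -0.66,"hand": 0.035},{"dx": 0,"dy": -0.2,"dz": 0,"roll": -0.66,"hand": 0.035},{"dx": 0,"dy": -0.2,"dz": 0.02,"roll": -0.66,"hand": 0.035},{"dx": 0,"dy": -0.2,"dz": 0.045,"roll": -0.66,"hand": 0.035},{"dx": 0,"dy": -0.2,"dz": 0.065,"roll": -0.66,"hand": 0.035},{"dx": 0,"dy": -0.2,"dz": 0.076,"roll": -0.66,"hand": 0.035},{"dx": 0,"dy": -0.2,"dz": 0.076,"roll": -0.66,"hand": 0.035},{"dx": 0,"dy": -0.2,"dz": 0.076,"roll": -0.66,"hand": 0},{"dx": 0,"dy": -0.2,"dz": 0.076,"roll": -0.66,"hand": 0},{"dx": 0,"dy": -0.2,"dz": 0.076,"roll": -0.66,"hand": 0},{"dx": 0,"dy": -0.2,"dz": 0.076,"roll": -0.66,"hand": 0},{"dx": 0,"dy": -0.2,"dz": 0.076,"roll": -0.66,"hand": 0}], force=50)

```text
time: 5.77
ee_pos: [0.4656, -0.07, 0.3017]
tcp_rot: [179.9, 0.1, 172.5]
wrist_force: [-1.5, 6.0, -1.0]
opening: 0.0131
```

>>> drive_tool(plan=[{"dx": 0,"dy": 0,"dz": 0,"roll": 0.09,"hand": 0},{"dx": 0,"dy": 0,"dz": 0,"roll": 0.18,"hand": 0},{"dx": 0,"dy": 0,"dz": 0,"roll": 0.27,"hand": 0},{"dx": 0,"dy": 0,"dz": 0,"roll": 0.36,"hand": 0},{"dx": 0,"dy": 0,"dz": 0,"roll": 0.45,"hand": 0},{"dx": 0,"dy": 0,"dz": 0,"roll": 0.55,"hand": 0},{"dx": 0,"dy": 0,"dz": 0,"roll": 0.655,"hand": 0},{"dx": 0,"dy": 0,"dz": 0,"roll": 0.655,"hand": 0},{"dx": 0,"dy": 0,"dz": 0,"roll": 0.655,"hand": 0},{"dx": 0,"dy": 0,"dz": 0,"roll": 0.655,"hand": 0.035},{"dx": 0,"dy": 0,"dz": 0,"roll": 0.655,"hand": 0.035},{"dx": 0,"dy": 0,"dz": 0,"roll": 0.655,"hand": 0.035},{"dx": 0,"dy": 0,"dz": -0.035,"roll": 0.655,"hand": 0.035},{"dx": 0,"dy": 0,"dz": -0.076,"roll": 0.655,"hand": 0.035},{"dx": 0,"dy": 0,"dz": -0.076,"roll": 0.655,"hand": 0.035}], force=50)

```text
time: 7.02
ee_pos: [0.4658, -0.0706, 0.3841]
tcp_rot: [179.7, 0.4, 135.0]
wrist_force: [0.9, 0.1, 1.4]
opening: 0.0352
```

```bash
python3 - <<'E'
from h import *
look("top");look("side")
E
```

```text
UL 189 607 72 13 92 axis 134.3
BR few
UR 186 607 -71 91 14 axis 78.9
BL 181 466 72 88 14 axis 67.8
UL 76 605 74 15 90 axis 135.6
BR 76 466 -68 17 99 axis 133.3
UR 70 606 -71 94 15 axis 80.0
BL 98 465 75 92 17 axis 69.7
```

>>> drive_tool(plan=[{"dx": -0.1,"dy": 0.1,"dz": 0,"roll": -2.164,"hand": 0.035},{"dx": -0.1,"dy": 0.1,"dz": 0,"roll": -2.164,"hand": 0.035},{"dx": -0.1,"dy": 0.1,"dz": 0,"roll": -2.164,"hand": 0.035},{"dx": -0.1,"dy": 0.1,"dz": 0,"roll": -2.164,"hand": 0.035},{"dx": -0.1,"dy": 0.1,"dz": 0,"roll": -2.164,"hand": 0.035},{"dx": -0.1,"dy": 0.1,"dz": 0,"roll": -2.164,"hand": 0.035},{"dx": -0.1,"dy": 0.1,"dz": 0,"roll": -2.164,"hand": 0.035},{"dx": -0.1,"dy": 0.1,"dz": 0,"roll": -2.164,"hand": 0.035},{"dx": -0.1,"dy": 0.1,"dz": 0,"roll": -2.164,"hand": 0.035},{"dx": -0.1,"dy": 0.1,"dz": 0,"roll": -2.164,"hand": 0.035},{"dx": -0.1,"dy": 0.1,"dz": 0,"roll": -2.164,"hand": 0.035},{"dx": -0.1,"dy": 0.1,"dz": 0,"roll": -2.164,"hand": 0.035},{"dx": -0.1,"dy": 0.1,"dz": 0,"roll": -2.164,"hand": 0.035},{"dx": -0.1,"dy": 0.1,"dz": 0,"roll": -2.164,"hand": 0.035},{"dx": -0.1,"dy": 0.1,"dz": 0,"roll": -2.164,"hand": 0.035},{"dx": -0.1,"dy": 0.1,"dz": 0,"roll": -2.164,"hand": 0.035},{"dx": -0.1,"dy": 0.1,"dz": 0,"roll": -2.164,"hand": 0.035},{"dx": -0.1,"dy": 0.1,"dz": 0,"roll": -2.164,"hand": 0.035},{"dx": -0.1,"dy": 0.1,"dz": 0,"roll": -2.164,"hand": 0.035}], force=50)

```text
time: 8.7
ee_pos: [0.6068, -0.0706, 0.3754]
tcp_rot: [179.9, -0.0, -100.9]
wrist_force: [0.1, -0.0, 0.4]
opening: 0.0353
```

>>> drive_tool(plan=[{"dx": 0,"dy": 0,"dz": 0.03,"roll": 0,"hand": 0.035},{"dx": 0,"dy": 0,"dz": 0.055,"roll": 0,"hand": 0.035},{"dx": 0,"dy": 0,"dz": 0.07,"roll": 0,"hand": 0.035},{"dx": 0,"dy": 0,"dz": 0.07,"roll": 0,"hand": 0},{"dx": 0,"dy": 0,"dz": 0.07,"roll": 0,"hand": 0},{"dx": 0,"dy": 0,"dz": 0.07,"roll": 0,"hand": 0},{"dx": 0,"dy": 0,"dz": 0.07,"roll": 0,"hand": 0},{"dx": 0,"dy": 0,"dz": 0.07,"roll": 0.09,"hand": 0},{"dx": 0,"dy": 0,"dz": 0.07,"roll": 0.18,"hand": 0},{"dx": 0,"dy": 0,"dz": 0.07,"roll": 0.27,"hand": 0},{"dx": 0,"dy": 0,"dz": 0.07,"roll": 0.36,"hand": 0},{"dx": 0,"dy": 0,"dz": 0.07,"roll": 0.45,"hand": 0},{"dx": 0,"dy": 0,"dz": 0.07,"roll": 0.54,"hand": 0},{"dx": 0,"dy": 0,"dz": 0.07,"roll": 0.595,"hand": 0},{"dx": 0,"dy": 0,"dz": 0.07,"roll": 0.595,"hand": 0},{"dx": 0,"dy": 0,"dz": 0.07,"roll": 0.595,"hand": 0.035},{"dx": 0,"dy": 0,"dz": 0.07,"roll": 0.595,"hand": 0.035},{"dx": 0,"dy": 0,"dz": 0.07,"roll": 0.595,"hand": 0.035},{"dx": 0,"dy": 0,"dz": 0.035,"roll": 0.595,"hand": 0.035},{"dx": 0,"dy": 0,"dz": 0,"roll": 0.595,"hand": 0.035}], force=50)

```text
time: 10.37
ee_pos: [0.6062, -0.0704, 0.3769]
tcp_rot: [179.9, -0.1, -135.1]
wrist_force: [-0.4, -0.2, 1.2]
opening: 0.035
```

```bash
python3 - <<'E'
from h import *
look("top");look("side")
E
```

```text
UL 193 607 72 14 92 axis 134.6
BR few
UR few
BL 183 466 72 88 15 axis 67.7
UL 78 606 74 16 91 axis 135.2
BR 72 465 -67 15 93 axis 134.9
UR 91 605 -68 90 20 axis 43.1
BL 99 465 75 91 17 axis 70.4
```

>>> drive_tool(plan=[{"dx": 0,"dy": 0.2,"dz": 0,"roll": -0.408,"hand": 0.035},{"dx": 0,"dy": 0.2,"dz": 0,"roll": -0.408,"hand": 0.035},{"dx": 0,"dy": 0.2,"dz": 0,"roll": -0.408,"hand": 0.035},{"dx": 0,"dy": 0.2,"dz": 0,"roll": -0.408,"hand": 0.035},{"dx": 0,"dy": 0.2,"dz": 0,"roll": -0.408,"hand": 0.035},{"dx": 0,"dy": 0.2,"dz": 0,"roll": -0.408,"hand": 0.035},{"dx": 0,"dy": 0.2,"dz": 0.03,"roll": -0.408,"hand": 0.035},{"dx": 0,"dy": 0.2,"dz": 0.055,"roll": -0.408,"hand": 0.035},{"dx": 0,"dy": 0.2,"dz": 0.07,"roll": -0.408,"hand": 0.035},{"dx": 0,"dy": 0.2,"dz": 0.07,"roll": -0.408,"hand": 0},{"dx": 0,"dy": 0.2,"dz": 0.07,"roll": -0.408,"hand": 0},{"dx": 0,"dy": 0.2,"dz": 0.07,"roll": -0.408,"hand": 0},{"dx": 0,"dy": 0.2,"dz": 0.07,"roll": -0.408,"hand": 0},{"dx": 0,"dy": 0.2,"dz": 0.07,"roll": -0.3,"hand": 0},{"dx": 0,"dy": 0.2,"dz": 0.07,"roll": -0.2,"hand": 0},{"dx": 0,"dy": 0.2,"dz": 0.07,"roll": -0.1,"hand": 0},{"dx": 0,"dy": 0.2,"dz": 0.07,"roll": 0,"hand": 0},{"dx": 0,"dy": 0.2,"dz": 0.07,"roll": 0,"hand": 0},{"dx": 0,"dy": 0.2,"dz": 0.07,"roll": 0,"hand": 0}], force=50)

```text
time: 12.05
ee_pos: [0.4656, 0.0712, 0.3072]
tcp_rot: [180.0, -0.0, -135.0]
wrist_force: [-5.2, -0.1, -3.6]
opening: 0.0129
```

>>> drive_tool(plan=[{"dx": 0,"dy": 0,"dz": 0,"roll": 0,"hand": 0.035},{"dx": 0,"dy": 0,"dz": 0,"roll": 0,"hand": 0.035},{"dx": 0,"dy": 0,"dz": 0,"roll": 0,"hand": 0.035},{"dx": 0,"dy": 0,"dz": -0.035,"roll": 0,"hand": 0.035},{"dx": 0,"dy": 0,"dz": -0.07,"roll": 0,"hand": 0.035},{"dx": 0,"dy": 0,"dz": -0.07,"roll": 0,"hand": 0.035}], force=50)

```text
time: 12.55
ee_pos: [0.4662, 0.0713, 0.3836]
tcp_rot: [-179.7, 0.4, -135.1]
wrist_force: [1.1, -0.1, 0.6]
opening: 0.035
```

```bash
python3 - <<'E'
from h import *
look("top");look("side");look("wrist")
E
```

```text
UL 192 607 72 14 92 axis 134.3
BR 192 464 -69 43 83 axis 111.6
UR 191 606 -70 91 14 axis 44.7
BL few
UL 76 606 73 15 91 axis 134.4
BR 54 454 -56 18 61 axis 140.6
UR 84 604 -68 90 18 axis 43.7
BL 110 466 73 91 20 axis 45.8
UL 276 606 71 14 45 axis 133.2
BR 5986 465 -70 14 93 axis 135.4
UR few
BL 3641 467 71 92 14 axis 44.9
```

Round one done: all bars at their fins (135/45/135/45°). Round two, UR first.

>>> drive_tool(plan=[{"dx": 0,"dy": -0.2,"dz": 0,"roll": 0,"hand": 0.035},{"dx": 0,"dy": -0.2,"dz": 0,"roll": 0,"hand": 0.035},{"dx": 0,"dy": -0.2,"dz": 0,"roll": 0,"hand": 0.035},{"dx": 0,"dy": -0.2,"dz": 0,"roll": 0,"hand": 0.035},{"dx": 0,"dy": -0.2,"dz": 0,"roll": 0,"hand": 0.035},{"dx": 0,"dy": -0.2,"dz": 0.01,"roll": 0,"hand": 0.035},{"dx": 0,"dy": -0.2,"dz": 0.04,"roll": 0,"hand": 0.035},{"dx": 0,"dy": -0.2,"dz": 0.06,"roll": 0,"hand": 0.035},{"dx": 0,"dy": -0.2,"dz": 0.073,"roll": 0,"hand": 0.035},{"dx": 0,"dy": -0.2,"dz": 0.073,"roll": 0,"hand": 0},{"dx": 0,"dy": -0.2,"dz": 0.073,"roll": 0,"hand": 0},{"dx": 0,"dy": -0.2,"dz": 0.073,"roll": 0,"hand": 0},{"dx": 0,"dy": -0.2,"dz": 0.073,"roll": 0,"hand": 0}], force=50)

```text
time: 13.78
ee_pos: [0.6067, -0.0705, 0.303]
tcp_rot: [179.9, -0.1, -135.1]
wrist_force: [1.0, -2.8, -16.7]
opening: 0.013
```

>>> drive_tool(plan=[{"dx": 0,"dy": 0,"dz": 0,"roll": 0.1,"hand": 0},{"dx": 0,"dy": 0,"dz": 0,"roll": 0.2,"hand": 0},{"dx": 0,"dy": 0,"dz": 0,"roll": 0.3,"hand": 0},{"dx": 0,"dy": 0,"dz": 0,"roll": 0.4,"hand": 0},{"dx": 0,"dy": 0,"dz": 0,"roll": 0.5,"hand": 0},{"dx": 0,"dy": 0,"dz": 0,"roll": 0.6,"hand": 0},{"dx": 0,"dy": 0,"dz": 0,"roll": 0.66,"hand": 0},{"dx": 0,"dy": 0,"dz": 0,"roll": 0.71,"hand": 0},{"dx": 0,"dy": 0,"dz": 0,"roll": 0.71,"hand": 0}], force=50)

```text
time: 14.53
ee_pos: [0.6063, -0.0696, 0.303]
tcp_rot: [179.9, -0.2, -175.8]
wrist_force: [-4.1, 4.2, -14.9]
opening: 0.0133
```

>>> drive_tool(plan=[{"dx": 0,"dy": 0,"dz": 0,"roll": 0,"hand": 0.035},{"dx": 0,"dy": 0,"dz": 0,"roll": 0,"hand": 0.035},{"dx": 0,"dy": 0,"dz": 0,"roll": 0,"hand": 0.035},{"dx": 0,"dy": 0,"dz": -0.035,"roll": 0,"hand": 0.035},{"dx": 0,"dy": 0,"dz": -0.07,"roll": 0,"hand": 0.035},{"dx": 0,"dy": 0,"dz": -0.07,"roll": 0,"hand": 0.035}], force=50)

```text
time: 15.03
ee_pos: [0.607, -0.0706, 0.3824]
tcp_rot: [-179.9, 0.6, -175.8]
wrist_force: [1.0, 0.2, 1.3]
opening: 0.035
```

```bash
python3 - <<'E'
from h import *
look("top");look("side")
E
```

```text
UL 193 607 71 15 92 axis 134.3
BR few
UR few
BL 183 466 71 87 13 axis 44.3
UL 77 607 74 16 86 axis 135.0
BR 77 466 -68 16 97 axis 133.3
UR 90 606 -68 94 23 axis 6.5
BL 109 467 74 91 19 axis 45.0
```

>>> drive_tool(plan=[{"dx": 0.1305,"dy": 0.1513,"dz": 0,"roll": -0.712,"hand": 0.035},{"dx": 0.1305,"dy": 0.1513,"dz": 0,"roll": -0.712,"hand": 0.035},{"dx": 0.1305,"dy": 0.1513,"dz": 0,"roll": -0.712,"hand": 0.035},{"dx": 0.1305,"dy": 0.1513,"dz": 0,"roll": -0.712,"hand": 0.035},{"dx": 0.1305,"dy": 0.1513,"dz": 0,"roll": -0.712,"hand": 0.035},{"dx": 0.1305,"dy": 0.1513,"dz": 0,"roll": -0.712,"hand": 0.035},{"dx": 0.1305,"dy": 0.1513,"dz": 0,"roll": -0.712,"hand": 0.035},{"dx": 0.1305,"dy": 0.1513,"dz": 0.03,"roll": -0.712,"hand": 0.035},{"dx": 0.1305,"dy": 0.1513,"dz": 0.055,"roll": -0.712,"hand": 0.035},{"dx": 0.1305,"dy": 0.1513,"dz": 0.072,"roll": -0.712,"hand": 0.035},{"dx": 0.1305,"dy": 0.1513,"dz": 0.072,"roll": -0.712,"hand": 0.035},{"dx": 0.1305,"dy": 0.1513,"dz": 0.072,"roll": -0.712,"hand": 0},{"dx": 0.1305,"dy": 0.1513,"dz": 0.072,"roll": -0.712,"hand": 0},{"dx": 0.1305,"dy": 0.1513,"dz": 0.072,"roll": -0.712,"hand": 0},{"dx": 0.1305,"dy": 0.1513,"dz": 0.072,"roll": -0.712,"hand": 0}], force=50)

```text
time: 16.38
ee_pos: [0.4656, 0.071, 0.3026]
tcp_rot: [179.9, 0.0, -135.1]
wrist_force: [-4.7, 2.2, -2.6]
opening: 0.0137
```

>>> drive_tool(plan=[{"dx": 0,"dy": 0,"dz": 0,"roll": 0.1,"hand": 0},{"dx": 0,"dy": 0,"dz": 0,"roll": 0.2,"hand": 0},{"dx": 0,"dy": 0,"dz": 0,"roll": 0.3,"hand": 0},{"dx": 0,"dy": 0,"dz": 0,"roll": 0.4,"hand": 0},{"dx": 0,"dy": 0,"dz": 0,"roll": 0.5,"hand": 0},{"dx": 0,"dy": 0,"dz": 0,"roll": 0.6,"hand": 0},{"dx": 0,"dy": 0,"dz": 0,"roll": 0.66,"hand": 0},{"dx": 0,"dy": 0,"dz": 0,"roll": 0.71,"hand": 0},{"dx": 0,"dy": 0,"dz": 0,"roll": 0.71,"hand": 0}], force=50)

```text
time: 17.13
ee_pos: [0.4655, 0.0712, 0.3026]
tcp_rot: [179.9, -0.0, -175.9]
wrist_force: [-5.6, 5.0, -2.6]
opening: 0.0134
```

>>> drive_tool(plan=[{"dx": 0,"dy": 0,"dz": 0,"roll": 0,"hand": 0.035},{"dx": 0,"dy": 0,"dz": 0,"roll": 0,"hand": 0.035},{"dx": 0,"dy": 0,"dz": 0,"roll": 0,"hand": 0.035},{"dx": 0,"dy": 0,"dz": -0.035,"roll": 0,"hand": 0.035},{"dx": 0,"dy": 0,"dz": -0.07,"roll": 0,"hand": 0.035},{"dx": 0,"dy": 0,"dz": -0.07,"roll": 0,"hand": 0.035}], force=50)

```text
time: 17.63
ee_pos: [0.4662, 0.0708, 0.3785]
tcp_rot: [180.0, 0.5, -175.7]
wrist_force: [1.2, 0.5, 0.8]
opening: 0.0349
```

```bash
python3 - <<'E'
from h import *
look("top");look("side");look("wrist")
E
```

```text
UL 192 607 72 14 92 axis 134.2
BR 192 464 -69 14 91 axis 135.3
UR 184 605 -69 90 14 axis 5.4
BL few
UL 77 606 74 15 89 axis 135.2
BR 70 463 -65 16 83 axis 134.1
UR 93 606 -68 94 21 axis 3.6
BL 118 466 71 92 22 axis 4.9
UL few
BR 4560 465 -70 14 93 axis 134.7
UR 65 561 -76 2 9 axis 116.5
BL 3787 467 70 93 14 axis 4.7
```

>>> drive_tool(plan=[{"dx": -0.1408,"dy": -0.0106,"dz": 0,"roll": 0.869,"hand": 0.035},{"dx": -0.1408,"dy": -0.0106,"dz": 0,"roll": 0.869,"hand": 0.035},{"dx": -0.1408,"dy": -0.0106,"dz": 0,"roll": 0.869,"hand": 0.035},{"dx": -0.1408,"dy": -0.0106,"dz": 0,"roll": 0.869,"hand": 0.035},{"dx": -0.1408,"dy": -0.0106,"dz": 0,"roll": 0.869,"hand": 0.035},{"dx": -0.1408,"dy": -0.0106,"dz": 0,"roll": 0.869,"hand": 0.035},{"dx": -0.1408,"dy": -0.0106,"dz": 0,"roll": 0.869,"hand": 0.035},{"dx": -0.1408,"dy": -0.0106,"dz": 0,"roll": 0.869,"hand": 0.035},{"dx": -0.1408,"dy": -0.0106,"dz": 0.03,"roll": 0.869,"hand": 0.035},{"dx": -0.1408,"dy": -0.0106,"dz": 0.055,"roll": 0.869,"hand": 0.035},{"dx": -0.1408,"dy": -0.0106,"dz": 0.071,"roll": 0.869,"hand": 0.035},{"dx": -0.1408,"dy": -0.0106,"dz": 0.071,"roll": 0.869,"hand": 0.035},{"dx": -0.1408,"dy": -0.0106,"dz": 0.071,"roll": 0.869,"hand": 0},{"dx": -0.1408,"dy": -0.0106,"dz": 0.071,"roll": 0.869,"hand": 0},{"dx": -0.1408,"dy": -0.0106,"dz": 0.071,"roll": 0.869,"hand": 0},{"dx": -0.1408,"dy": -0.0106,"dz": 0.071,"roll": 0.869,"hand": 0}], force=50)

```text
time: 19.12
ee_pos: [0.6073, 0.0714, 0.3016]
tcp_rot: [179.9, 0.0, 134.6]
wrist_force: [4.4, 4.2, -5.6]
opening: 0.0131
```

>>> drive_tool(plan=[{"dx": 0,"dy": 0,"dz": 0,"roll": 0.1,"hand": 0},{"dx": 0,"dy": 0,"dz": 0,"roll": 0.2,"hand": 0},{"dx": 0,"dy": 0,"dz": 0,"roll": 0.3,"hand": 0},{"dx": 0,"dy": 0,"dz": 0,"roll": 0.4,"hand": 0},{"dx": 0,"dy": 0,"dz": 0,"roll": 0.5,"hand": 0},{"dx": 0,"dy": 0,"dz": 0,"roll": 0.6,"hand": 0},{"dx": 0,"dy": 0,"dz": 0,"roll": 0.66,"hand": 0},{"dx": 0,"dy": 0,"dz": 0,"roll": 0.7,"hand": 0},{"dx": 0,"dy": 0,"dz": 0,"roll": 0.7,"hand": 0}], force=50)

```text
time: 19.87
ee_pos: [0.6071, 0.0713, 0.3016]
tcp_rot: [179.9, -0.1, 94.5]
wrist_force: [1.5, 3.0, -4.4]
opening: 0.0134
```

>>> drive_tool(plan=[{"dx": 0,"dy": 0,"dz": 0,"roll": 0,"hand": 0.035},{"dx": 0,"dy": 0,"dz": 0,"roll": 0,"hand": 0.035},{"dx": 0,"dy": 0,"dz": 0,"roll": 0,"hand": 0.035},{"dx": 0,"dy": 0,"dz": -0.035,"roll": 0,"hand": 0.035},{"dx": 0,"dy": 0,"dz": -0.07,"roll": 0,"hand": 0.035},{"dx": 0,"dy": 0,"dz": -0.07,"roll": 0,"hand": 0.035}], force=50)

```text
time: 20.37
ee_pos: [0.6069, 0.0707, 0.3784]
tcp_rot: [179.5, -0.0, 94.4]
wrist_force: [0.6, -0.3, 2.2]
opening: 0.0353
```

```bash
python3 - <<'E'
from h import *
look("top");look("side")
E
```

```text
UL few
BR 192 464 -68 15 91 axis 135.8
UR 182 605 -69 90 14 axis 4.8
BL few
UL 75 606 71 15 97 axis 95.3
BR 77 465 -68 17 94 axis 135.9
UR 75 605 -67 21 93 axis 179.7
BL 113 466 72 91 20 axis 5.1
```

>>> drive_tool(plan=[{"dx": -0.1299,"dy": -0.1517,"dz": 0,"roll": -0.707,"hand": 0.035},{"dx": -0.1299,"dy": -0.1517,"dz": 0,"roll": -0.707,"hand": 0.035},{"dx": -0.1299,"dy": -0.1517,"dz": 0,"roll": -0.707,"hand": 0.035},{"dx": -0.1299,"dy": -0.1517,"dz": 0,"roll": -0.707,"hand": 0.035},{"dx": -0.1299,"dy": -0.1517,"dz": 0,"roll": -0.707,"hand": 0.035},{"dx": -0.1299,"dy": -0.1517,"dz": 0,"roll": -0.707,"hand": 0.035},{"dx": -0.1299,"dy": -0.1517,"dz": 0,"roll": -0.707,"hand": 0.035},{"dx": -0.1299,"dy": -0.1517,"dz": 0.03,"roll": -0.707,"hand": 0.035},{"dx": -0.1299,"dy": -0.1517,"dz": 0.055,"roll": -0.707,"hand": 0.035},{"dx": -0.1299,"dy": -0.1517,"dz": 0.07,"roll": -0.707,"hand": 0.035},{"dx": -0.1299,"dy": -0.1517,"dz": 0.07,"roll": -0.707,"hand": 0.035},{"dx": -0.1299,"dy": -0.1517,"dz": 0.07,"roll": -0.707,"hand": 0},{"dx": -0.1299,"dy": -0.1517,"dz": 0.07,"roll": -0.707,"hand": 0},{"dx": -0.1299,"dy": -0.1517,"dz": 0.07,"roll": -0.707,"hand": 0},{"dx": -0.1299,"dy": -0.1517,"dz": 0.07,"roll": -0.707,"hand": 0}], force=50)

```text
time: 21.72
ee_pos: [0.466, -0.0699, 0.3014]
tcp_rot: [179.9, 0.0, 134.9]
wrist_force: [2.9, 4.4, -3.3]
opening: 0.0129
```

>>> drive_tool(plan=[{"dx": 0,"dy": 0,"dz": 0,"roll": 0.1,"hand": 0},{"dx": 0,"dy": 0,"dz": 0,"roll": 0.2,"hand": 0},{"dx": 0,"dy": 0,"dz": 0,"roll": 0.3,"hand": 0},{"dx": 0,"dy": 0,"dz": 0,"roll": 0.4,"hand": 0},{"dx": 0,"dy": 0,"dz": 0,"roll": 0.5,"hand": 0},{"dx": 0,"dy": 0,"dz": 0,"roll": 0.6,"hand": 0},{"dx": 0,"dy": 0,"dz": 0,"roll": 0.66,"hand": 0},{"dx": 0,"dy": 0,"dz": 0,"roll": 0.71,"hand": 0},{"dx": 0,"dy": 0,"dz": 0,"roll": 0.71,"hand": 0}], force=50)

```text
time: 22.47
ee_pos: [0.4661, -0.0698, 0.3014]
tcp_rot: [179.9, -0.1, 94.1]
wrist_force: [2.9, 5.2, -3.7]
opening: 0.0129
```

>>> drive_tool(plan=[{"dx": 0,"dy": 0,"dz": 0,"roll": 0,"hand": 0.035},{"dx": 0,"dy": 0,"dz": 0,"roll": 0,"hand": 0.035},{"dx": 0,"dy": 0,"dz": 0,"roll": 0,"hand": 0.035},{"dx": 0,"dy": 0,"dz": -0.035,"roll": 0,"hand": 0.035},{"dx": 0,"dy": 0,"dz": -0.07,"roll": 0,"hand": 0.035},{"dx": 0,"dy": 0,"dz": -0.085,"roll": 0,"hand": 0.07},{"dx": 0,"dy": 0,"dz": -0.085,"roll": 0,"hand": 0.07}], force=50)

```text
time: 23.05
ee_pos: [0.4658, -0.0705, 0.3901]
tcp_rot: [179.7, 0.1, 94.2]
wrist_force: [0.4, -0.1, 0.3]
opening: 0.0581
```

```bash
python3 - <<'E'
from h import *
look("top");look("side");c=look("wrist")
cv2.imwrite("pics/w1.png",ortho(c,.5367,0,.15,.15))
o=bot.get_obs(); print(o["q"].round(1),o["ee_pos"])
E
```

```text
UL 185 606 70 14 89 axis 94.6
BR few
UR 185 605 -69 90 14 axis 4.8
BL 178 466 69 93 14 axis 5.5
UL 75 605 73 14 90 axis 93.7
BR 59 465 -69 14 98 axis 94.4
UR 95 605 -65 93 19 axis 7.0
BL 116 466 72 91 23 axis 3.6
UL 2372 610 38 16 31 axis 93.5
BR 3464 466 -69 14 93 axis 95.0
UR 3962 606 -70 93 14 axis 5.1
BL few
[-8.6 -6.2 -3.2 93.1 -0.  77.2] [ 0.46554444 -0.07040945  0.3852325 ]
```

View pics/w1.png

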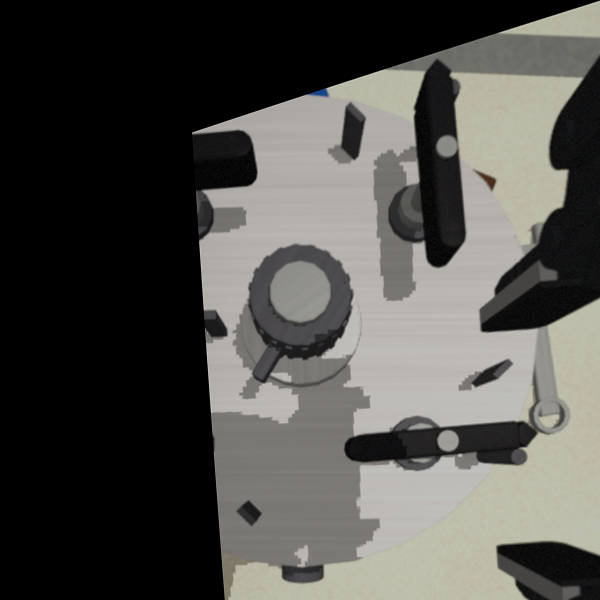

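All four bars are at 5°/95°, against their pins (40° past the fins); the tab still lies at about (265,375), open. Now the collar, gripped square to the tab.

>>> drive_tool(plan=[{"dx": 0.0651,"dy": 0.076,"dz": 0,"roll": -0.956,"hand": 0.076},{"dx": 0.0651,"dy": 0.076,"dz": 0,"roll": -0.956,"hand": 0.076},{"dx": 0.0651,"dy": 0.076,"dz": 0,"roll": -0.956,"hand": 0.076},{"dx": 0.0651,"dy": 0.076,"dz": 0,"roll": -0.956,"hand": 0.076},{"dx": 0.0651,"dy": 0.076,"dz": 0,"roll": -0.956,"hand": 0.076},{"dx": 0.0651,"dy": 0.076,"dz": 0,"roll": -0.956,"hand": 0.076},{"dx": 0.0651,"dy": 0.076,"dz": 0,"roll": -0.956,"hand": 0.076},{"dx": 0.0651,"dy": 0.076,"dz": 0,"roll": -0.956,"hand": 0.076},{"dx": 0.0651,"dy": 0.076,"dz": 0,"roll": -0.956,"hand": 0.076},{"dx": 0.0651,"dy": 0.076,"dz": 0,"roll": -0.956,"hand": 0.076}], force=80)

```text
time: 24.03
ee_pos: [0.5365, 0.0002, 0.3846]
tcp_rot: [-179.9, -0.1, 148.8]
wrist_force: [0.9, -0.3, -0.3]
opening: 0.076
```

```bash
python3 - <<'E'
from h import *
print(bot.get_obs()["ee_pos"])
c=bot.camera("wrist")
cv2.imwrite("pics/w2.png",ortho(c,.5367,0,.15,.1,.0004))
E
```

```text
[5.36459928e-01 2.14362266e-04 3.84589512e-01]
```

View pics/w2.png

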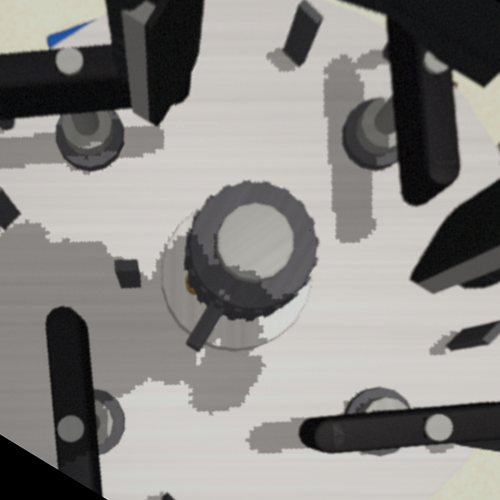

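The collar is centred at (252,247) in this 0.4 mm/px map, its tab at (203,330), the vent fin at (127,272). The fingers will come down clear of all of them.

>>> drive_tool(plan=[{"dx": 0,"dy": 0,"dz": 0.03,"roll": 0,"hand": 0.076},{"dx": 0,"dy": 0,"dz": 0.055,"roll": 0,"hand": 0.076},{"dx": 0,"dy": 0,"dz": 0.075,"roll": 0,"hand": 0.076},{"dx": 0,"dy": 0,"dz": 0.086,"roll": 0,"hand": 0.076},{"dx": 0,"dy": 0,"dz": 0.086,"roll": 0,"hand": 0.076},{"dx": 0,"dy": 0,"dz": 0.086,"roll": 0,"hand": 0.03},{"dx": 0,"dy": 0,"dz": 0.086,"roll": 0,"hand": 0.03},{"dx": 0,"dy": 0,"dz": 0.086,"roll": 0,"hand": 0.03},{"dx": 0,"dy": 0,"dz": 0.086,"roll": 0,"hand": 0.03},{"dx": 0,"dy": 0,"dz": 0.086,"roll": 0,"hand": 0.03}], force=80)

```text
time: 24.92
ee_pos: [0.537, 0.0006, 0.3019]
tcp_rot: [179.8, 0.1, 149.0]
wrist_force: [-0.3, 4.5, 6.5]
opening: 0.0481
```

>>> drive_tool(plan=[{"dx": 0,"dy": 0,"dz": 0,"roll": 0.09,"hand": 0.03},{"dx": 0,"dy": 0,"dz": 0,"roll": 0.18,"hand": 0.03},{"dx": 0,"dy": 0,"dz": 0,"roll": 0.27,"hand": 0.03},{"dx": 0,"dy": 0,"dz": 0,"roll": 0.36,"hand": 0.03},{"dx": 0,"dy": 0,"dz": 0,"roll": 0.45,"hand": 0.03},{"dx": 0,"dy": 0,"dz": 0,"roll": 0.54,"hand": 0.03},{"dx": 0,"dy": 0,"dz": 0,"roll": 0.63,"hand": 0.03},{"dx": 0,"dy": 0,"dz": 0,"roll": 0.72,"hand": 0.03},{"dx": 0,"dy": 0,"dz": 0,"roll": 0.81,"hand": 0.03},{"dx": 0,"dy": 0,"dz": 0,"roll": 0.9,"hand": 0.03},{"dx": 0,"dy": 0,"dz": 0,"roll": 0.97,"hand": 0.03},{"dx": 0,"dy": 0,"dz": 0,"roll": 1.01,"hand": 0.03},{"dx": 0,"dy": 0,"dz": 0,"roll": 1.01,"hand": 0.03},{"dx": 0,"dy": 0,"dz": 0,"roll": 1.01,"hand": 0.03}], force=80)

```text
time: 26.08
ee_pos: [0.5366, 0.0004, 0.3019]
tcp_rot: [179.9, 0.0, 91.2]
wrist_force: [-4.2, 0.6, 8.0]
opening: 0.048
```

>>> drive_tool(plan=[{"dx": 0,"dy": 0,"dz": 0,"roll": 0,"hand": 0.074},{"dx": 0,"dy": 0,"dz": 0,"roll": 0,"hand": 0.074},{"dx": 0,"dy": 0,"dz": 0,"roll": 0,"hand": 0.074},{"dx": 0,"dy": 0,"dz": 0,"roll": 0,"hand": 0.074},{"dx": 0,"dy": 0,"dz": -0.03,"roll": 0,"hand": 0.074},{"dx": 0,"dy": 0,"dz": -0.06,"roll": 0,"hand": 0.074},{"dx": 0,"dy": 0,"dz": -0.1,"roll": 0,"hand": 0.074},{"dx": 0,"dy": 0,"dz": -0.12,"roll": 0,"hand": 0.074},{"dx": 0,"dy": 0,"dz": -0.12,"roll": 0,"hand": 0.074}], force=80)

```text
time: 26.83
ee_pos: [0.5367, 0.0002, 0.425]
tcp_rot: [179.6, 0.0, 91.1]
wrist_force: [1.2, 0.5, 0.5]
opening: 0.0741
```

```bash
python3 - <<'E'
from h import *
look("top");look("side");c=look("wrist")
cv2.imwrite("pics/w3.png",ortho(c,.5367,0,.15,.15))
E
```

```text
UL few
BR few
UR few
BL few
UL 75 606 73 15 97 axis 96.1
BR 56 465 -69 14 95 axis 94.5
UR 93 606 -67 93 20 axis 3.6
BL 114 465 74 91 21 axis 4.5
UL 3697 607 69 15 93 axis 95.1
BR 1210 467 -69 14 92 axis 95.2
UR 1365 606 -70 92 15 axis 4.4
BL 3359 468 70 93 14 axis 5.1
```

View pics/w3.png

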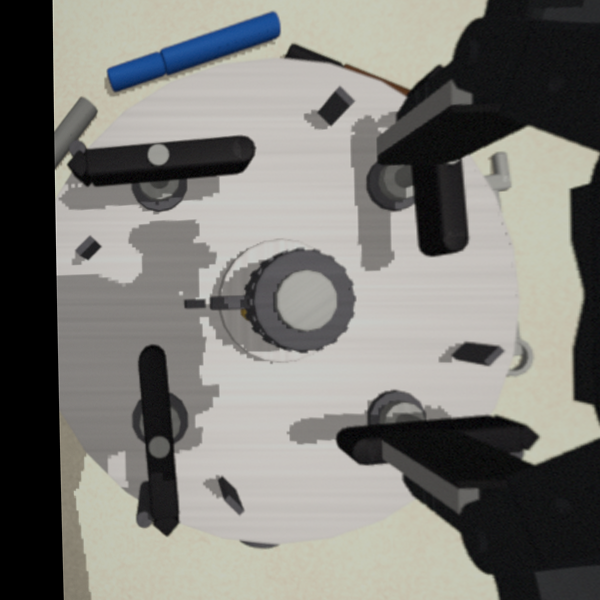

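The tab at (230,302) points straight at the vent fin at (194,302): closed. The handle bars lie against their pins, and the gripper is clear.

```bash
python3 -c "
from workcell import bot
print(bot.job_done())"
```

```text
the job is handed in; nothing more can be done
None
```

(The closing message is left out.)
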